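Post the key tags through the twisted drop

TASK

Take the round lid off the key drop and set it down on the desk, then post every brass key tag lying on the desk, paper face up, through the mouth of the twisted wire slot, so that all of them end up paper face down in the clear-topped catch box. When the last one is in, put the lid back centred over the mouth and lock the catch box: push the black knob down, turn it clockwise as far as it goes, and let go so that it stays locked. Leave the pen pot, mug and notebook alone.

Things in the scene. Friction and masses are not known exactly. Their poses are not given: they have to be found in the camera images.
- keydrop: fixed key drop on a dark wood board 411 x 130 x 8 mm. Origin: underside of the board on its long mid-line; x runs along it from mouth to lock, z up. In mm: steel mouth hopper x -171 to -99, rim 251 high; twisted wire slot; catch box x 0 to 140, y -59 to 59, fixed clear top sloping from 62 to 44 high; lock knob x 186. Slot and box are closed in: tags get into the box only through the mouth.
- mouth (a point): centre of the hopper's level rim, 251 mm over the desk, axes as the key drop's. Opening 66 mm along x; 68 mm across at the end side, 41 mm at the wire side; walls 3 mm. Inside, a steel floor slopes at 50 degrees to the wires. A level tag let go with its centre within 6 mm of this point in x and y, its underside 3 to 15 mm over the rim, slides through by itself in about a second.
- slot (a point): middle of the twisted slot: eight bent steel wires that run down at 50 degrees along the key drop's x, from the hopper (x -105, z 179 mm) to the catch box (x -2, z 56 mm), making half a turn about their own run, so that a disc of 36 x 8 mm comes out turned over.
- catch (a point): centre of the catch box's steel floor, 15 mm over the desk, axes as the key drop's. The floor is 105 mm along x and 110 mm across and falls 8 degrees towards the lock, with 33 mm of room over it; a ramp 31 mm long, inside the box, leads to it from the slot.
- lid: lift-off lid: dark wood disc 104 mm across, 8 mm thick, with a brass knob 24 mm across and 26 mm high on its middle (top 34 mm over the underside), 120 g. Origin: centre of the underside, z up. It lies loose on the hopper's rim, covering the mouth.
- tag1: round brass key tag, a plain disc 36 mm across and 8 mm thick, 50 g, with a white paper face let into one side and bare brass on the other. Origin: centre of the bare side; its z axis points out of the paper face (up at the start, when it lies on the desk). Three or four of the four tags are present.
- tag2: round brass key tag, a plain disc 36 mm across and 8 mm thick, 50 g, with a white paper face let into one side and bare brass on the other. Origin: centre of the bare side; its z axis points out of the paper face (up at the start, when it lies on the desk). Three or four of the four tags are present.
- tag3: round brass key tag, a plain disc 36 mm across and 8 mm thick, 50 g, with a white paper face let into one side and bare brass on the other. Origin: centre of the bare side; its z axis points out of the paper face (up at the start, when it lies on the desk). Three or four of the four tags are present.
- tag4: round brass key tag, a plain disc 36 mm across and 8 mm thick, 50 g, with a white paper face let into one side and bare brass on the other. Origin: centre of the bare side; its z axis points out of the paper face (up at the start, when it lies on the desk). Three or four of the four tags are present.
- lock_grip (a point): on the lock knob's axis, at the top of its 48 mm flange, 51 mm over the desk (lower when pressed). The black grip bar stands 26 mm over this point, 42 mm long, 12 mm wide, its length at 1.31 rad counter-clockwise from this point's x axis (the point turns with the knob); a steel latch arm lies under it, pointing along 1.31 + pi. Fingertips may go down to the flange.
- lock_push (a joint): how far the lock knob is pressed down, m: 0 up, 0.010 at its stop. Spring: 2.4 N at the start, 8.4 N fully down. A hidden bayonet pin lets the knob turn beyond about 0.3 rad only while pressed at least 6 mm, and holds it 5 to 6 mm down once turned.
- lock_turn (a joint): turn of the lock knob, rad, growing clockwise seen from above: near 0 open, stop at 1.35 (latch arm over the catch box). Turns easily. Locked: turned over 1.1 and staying down.
- pen_pot: bystander: dark steel pen pot, 70 mm across, 97 mm high, with three pens. Origin: centre of its underside.
- notebook: bystander: grey notebook 150 x 100 x 16 mm, lying flat. Origin: centre of its underside.
- mug: bystander: white mug, 80 mm across, 90 mm high. Origin: centre of its underside.
Not all that is in view belongs to the job. There is more than one size of the lid; the job needs the middle-sized.

How it is judged:
By the outcome, as a careful person would: the job done as asked, in the order asked, and still so for the second after the job is handed in, with the robot touching nothing.
Of tag1, tag2, tag3, tag4 only 3 to 4 are there at a start; the rules pass over those that are not, and their reading is None.
At some moment in a run one of tag1, tag2, tag3, tag4 may be knocked a few centimetres aside while the robot is not near it.
It also fails if it takes over 210 s, if anything falls off the work surface, if the arm or the gripper's body presses on something with over 40 N, if the wrist force passes 120 N, or if a joint passes its speed limit or range.

ROBOT

A 6-joint arm with a two-finger parallel gripper is mounted at the origin on the work surface. World frame = base frame: x ahead of the robot, y to its left, z up, the work surface at z = 0. Lengths are in m, angles in rad, forces in N, time in s.
With the tool pointing down it reaches from about 0.3 to 0.75 m from the base axis. Payload 8.5 kg.
Tool frame: the origin (TCP) lies on the centre line of the jaws, within the pads' length; the fingertips stand 17 mm ahead of it and the grasp point (between the pads) lies 2 mm behind it; z points along the fingers, y is the line along which they close (so a half turn about z gives the same grasp; the last joint's range is limited). The gripper opens to 88 mm and grips with 3 to 60 N. Pads are 18 mm wide; open, the fingers measure 123 mm over their backs; the gripper's body (75 mm by 187 mm) begins 45 mm behind the grasp point.
Start: joints at [1.043, 0.381, 1.297, -0, 1.464, -0.215], TCP at [0.169, 0.523, 0.256] pointing down, gripper open.
Joint ranges: [-3.11, 3.11], [-0.89, 2.33], [0.22, 2.48], [-1.42, 4.56], [0.17, 2.85], [-2.88, 2.88]. Speed limits (rad/s): [2.39, 2.39, 3.14, 3.14, 3.14, 3.14].

INTERFACE

Orientations are given as a unit quaternion [w, x, y, z].
In Python, from plant import bot gives the robot as it stands.
- The arm moves only by the tool servo_tool, never from a script. Its argument "commands" is a list of rows, each a list of 5 numbers: the closure, from 0 (fully open) to 1 (shut), then the shift along the tool's x, y, z in units of 15 cm (1.0 is 15 cm), then the turn about the tool's z in units of 180 degrees (1.0 is 180 degrees). A call has 1 to 12 rows; each row shifts and turns the commanded pose from where the row before left it, along the tool's axes as they then stand; what a row does not reach is not made up. A row lasts 1/12 s, in which the tool goes at most 41.7 mm and 7.16 degrees, less where a joint would pass 70% of its speed; a pose out of reach is approached as far as the arm can. A call with a number of a shift or a turn outside -1 to 1 is refused whole. A call with a gripper value outside its range is refused whole. The fingers move at their own pace and stop on an object; the grip force is fixed at half the most. Time passes only in rows, so rows that do not move let the fingers close. It gives the time, the measured TCP pose, the force, the opening and the grip force at its end, in the units of the state.
- bot.get_obs(): the state, without advancing time (a new reading comes with each control period).
- bot.read_camera(name): name is "scene" or "top"; returns (picture, depth): 400x640x3 uint8, red, green, blue; 400x640 float32, m along the optical axis (not along the pixel's ray), 0 where there is no reading.
- bot.camera_info(name): a dict with "fx", "fy", "cx", "cy" (pixels), "rvec" (rotation vector, rad) and "tvec" (3), from world to camera coordinates, as OpenCV has them. Camera axes: x right, y down, z forward; pixel columns grow to the right and rows downward; lengths in m; the calibration is good to about 2 mm. A picture is of the moment at which its call begins. camera_info takes no time and is no camera call.
- bot.sign_off(): hands the job in; it is judged then, once.
The state is a dict: "time": time; "q": joint angles; "joint_velocities": joint speeds; "effort": joint torques, N m; "eef_pos": TCP position; "orientation": TCP orientation; "contact_force": force on the tool from outside, world axes, zero at the start; "ft_torque": the same for the moment, N m; "opening": opening from 0.0 (shut) to 1.0 (fully open); "grasp_force": force on a finger pad.
Only numpy, scipy, OpenCV 4.12 (cv2) and the standard library are available. Lean on these libraries where they do the work, as an engineer would, in place of code of your own. Each camera call takes 0.05 s, during which the arm holds its last target. There are 200 camera calls.

## Working session

There is one attempt and no reset: what is moved stays moved. The work goes in short steps, Python scripts to look and compute and a tool call to move; the robot and the scene stay as the last step left them, time stands still between calls to the robot, and variables do not carry over. Pictures are saved under pics/ and viewed, at most 14 in all, crops included, and the job is handed in when it is done.

Besides the shell and the picture viewer there is one more tool, called as name(argument=value, ...), one argument or row to a line, values as JSON. servo_tool: Moves the arm, as the interface text tells. Shifts and turns lie within -1 to 1; 1 stands for 15 cm of shift or 180 degrees of turn. Its arguments: {"type":"object","properties":{"commands":{"type":"array"}},"required":["commands"]}

```bash
mkdir -p pics
cat > h.py <<'E'
import numpy as np, cv2, sys
sys.path.insert(0,'.')
from plant import bot
def cam(n):
    i=bot.camera_info(n); R=cv2.Rodrigues(np.array(i['rvec'],float))[0]; return i,R,np.array(i['tvec'],float).ravel()
def ray(n,u,v,z):
    i,R,t=cam(n); d=R.T@np.array([(u-i['cx'])/i['fx'],(v-i['cy'])/i['fy'],1]); c=-R.T@t
    return c+d*(z-c[2])/d[2]
def proj(n,p):
    i,R,t=cam(n); q=R@np.array(p,float)+t; return i['fx']*q[0]/q[2]+i['cx'],i['fy']*q[1]/q[2]+i['cy']
def cloud(n,D):
    i,R,t=cam(n); v,u=np.mgrid[:D.shape[0],:D.shape[1]]
    P=np.stack([(u-i['cx'])/i['fx']*D,(v-i['cy'])/i['fy']*D,D],-1); return (P-t)@R
def snap(n,name):
    im,D=bot.read_camera(n); cv2.imwrite(f'pics/{name}.png',im[:,:,::-1]); np.save(f'pics/{name}.npy',D); return im,D
E
python3 - <<'E'
from h import *
for n in('scene','top'):
    snap(n,n+'0'); i,R,t=cam(n); print(n,i['fx'],-R.T@t,R[2])
o=bot.get_obs(); print(o)
E
```

```text
scene 442.328603887907 [ 1.19932056 -0.39446268  0.91507218] [-0.59965335  0.3454875  -0.72184088]
top 506.9351806470307 [ 0.40313085 -0.01446579  1.32434973] [ 0.16278024  0.00762277 -0.9866329 ]
{'time': 0.1, 'q': array([ 1.04272430e+00,  3.81119400e-01,  1.29814041e+00,  1.30564514e-05,
        1.46359978e+00, -2.15342627e-01]), 'joint_velocities': array([-0.00058474, -0.00097628, -0.00239352,  0.00160011, -0.00060999,
        0.00058742]), 'effort': array([ 3.86428961e-03, -4.38644171e+01, -2.24916011e+01,  7.15257134e-02,
        3.41138919e-02, -2.94169092e-05]), 'eef_pos': array([0.16911763, 0.52311912, 0.25521948]), 'orientation': array([-2.36126929e-04,  1.55728956e-01,  9.87799621e-01, -5.87850346e-04]), 'contact_force': array([-0.17695912, -0.54200249, -1.12276198]), 'ft_torque': array([ 0.00747495, -0.0579178 ,  0.00729973]), 'grasp_force': 0.0, 'opening': 0.9988197598858544}
```

View pics/top0.png

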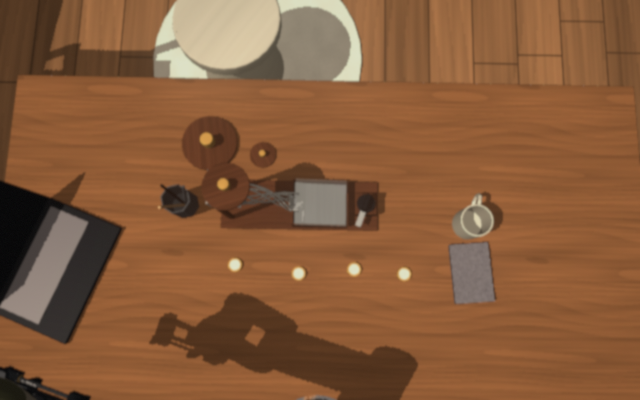

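View pics/scene0.png

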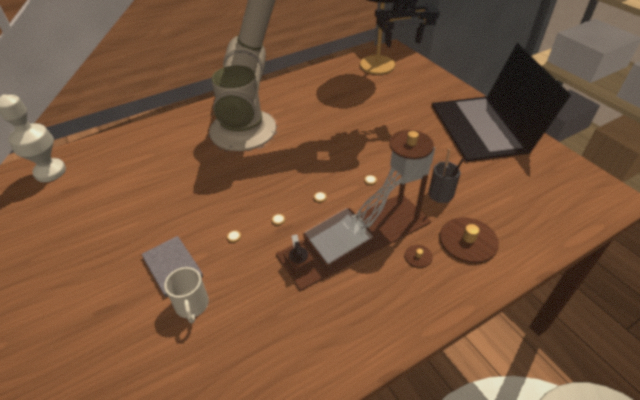

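The top view shows four white tags at about (235,265), (299,273), (354,269) and (404,274). The middle lid on the hopper is at (224,184), the catch box at (320,204) and the lock at (366,206). A large decoy lid is at (210,143) and a small one at (263,154). The pen pot is at (180,200), close to the hopper on its left. I'll measure these next.

```bash
cat > m.py <<'E'
from h import *
def tags(n,im,zt=0.008):
    g=im.astype(int); m=((g.min(2)>150)).astype(np.uint8); out=[]
    N,L,S,C=cv2.connectedComponentsWithStats(m)
    for k in range(1,N):
        if 15<S[k,4]<400:
            p=ray(n,*C[k],zt)
            if 0.1<p[0]<.75 and abs(p[1])<.6: out.append((p[:2].round(4),int(S[k,4]),C[k].round(1)))
    return out
E
python3 - <<'E'
from m import *
for n in('top','scene'):
    im=cv2.imread(f'pics/{n}0.png')[:,:,::-1]; D=np.load(f'pics/{n}0.npy'); print(n)
    for t in tags(n,im): print(t)
    P=cloud(n,D)
    g=im.astype(int); hsv=cv2.cvtColor(np.ascontiguousarray(im),cv2.COLOR_RGB2HSV).astype(int)
    # brass knobs
    m=((hsv[...,0]>10)&(hsv[...,0]<28)&(hsv[...,1]>130)&(hsv[...,2]>150)).astype(np.uint8)
    N,L,S,C=cv2.connectedComponentsWithStats(m)
    for k in range(1,N):
        if S[k,4]>12: print('brass',C[k].round(1),S[k,4],np.median(P[L==k],0).round(4))
    # lid disc and box by height
    for nm,lo,hi in(('lid',.248,.268),('lidknob',.275,.295),('box',.035,.07),('board',.005,.012),('lockbar',.062,.085)):
        mm=(P[...,2]>lo)&(P[...,2]<hi)&(P[...,0]>.25)&(P[...,0]<.62)&(abs(P[...,1])<.4)&(D>0)
        N,L,S,C=cv2.connectedComponentsWithStats(mm.astype(np.uint8))
        for k in range(1,N):
            if S[k,4]>25:
                q=P[L==k]; r=cv2.minAreaRect((q[:,:2]*1000).astype(np.float32)); print(nm,S[k,4],C[k].round(0),np.median(q,0).round(4),'rect',np.round(r[0],1),np.round(r[1],1),round(r[2],1))
E
python3 - <<'E'
import cv2
a=cv2.imread('pics/top0.png')[120:300,150:420]; cv2.imwrite('pics/top0c.png',cv2.resize(a,None,fx=2.96,fy=2.96,interpolation=cv2.INTER_CUBIC))
E
```

```text
top
(array([ 0.5672, -0.1028]), 32, array([359.8, 218.7]))
(array([ 0.5709, -0.4087]), 60, array([477.1, 219.7]))
(array([0.4419, 0.2194]), 83, array([234.3, 264.3]))
(array([ 0.4373, -0.0879]), 81, array([353.6, 268.7]))
(array([0.4234, 0.0542]), 86, array([298.2, 273. ]))
(array([ 0.4278, -0.2165]), 83, array([403.6, 273.6]))
brass [90.2 26.6] 649 [ 1.4799  1.0415 -0.7496]
brass [102.5   6.3] 21 [ 1.5781  0.9967 -0.7511]
brass [113.1  25.4] 730 [ 1.4953  0.9401 -0.7502]
brass [150.8  24. ] 159 [ 1.5043  0.7737 -0.7496]
brass [348.8   3.9] 47 [ 1.6203 -0.0967 -0.7501]
brass [369.2  36.3] 1671 [ 1.4804 -0.187  -0.7495]
brass [450.8  42.4] 3096 [ 1.4411 -0.5405 -0.7488]
brass [540.8  27.1] 1877 [ 1.5206 -0.9377 -0.7489]
brass [580.7   8.1] 45 [ 1.6184 -1.1173 -0.7499]
brass [563.9   7.1] 15 [ 1.6194 -1.0458 -0.749 ]
brass [500.4  28.3] 98 [ 1.5149 -0.7612 -0.7492]
brass [101.9  18.2] 16 [ 1.5267  0.9934 -0.749 ]
brass [159.9  19.1] 16 [ 1.525   0.7356 -0.7493]
brass [570.5  54.9] 236 [ 1.3916 -1.0603 -0.7487]
brass [543.1  69.8] 954 [ 1.3261 -0.94   -0.7492]
brass [477.2  74.5] 57 [ 1
[... 15073 characters left out ...]
66.8 360.4] [28.3 20.1] 56.6
lockbar 51 [451. 170.] [0.5876 0.386  0.0766] rect [594.9 380.8] [16.5 45.9] 62.7
lockbar 89 [437. 180.] [0.6    0.3246 0.0739] rect [592.6 326.5] [15.6 54. ] 89.2
lockbar 33 [402. 187.] [0.567  0.2267 0.0723] rect [565.4 229.2] [16.3  8.9] 86.6
lockbar 44 [358. 214.] [0.5821 0.0728 0.0683] rect [583.8  72.8] [25.5 28.8] 28.5
lockbar 28 [368. 218.] [0.6125 0.0827 0.0736] rect [612.7  81. ] [ 9.9 32.4] 7.6
lockbar 73 [297. 248.] [ 0.6025 -0.1172  0.0743] rect [ 601.6 -116.3] [12.2 41.5] 70.2
lockbar 147 [184. 274.] [ 0.5259 -0.3741  0.0729] rect [ 533.8 -370.6] [58.5 18.3] 61.2
lockbar 170 [192. 296.] [ 0.5972 -0.3781  0.0754] rect [ 590.1 -375.7] [21.4 71.6] 38.4
```

View pics/top0c.png

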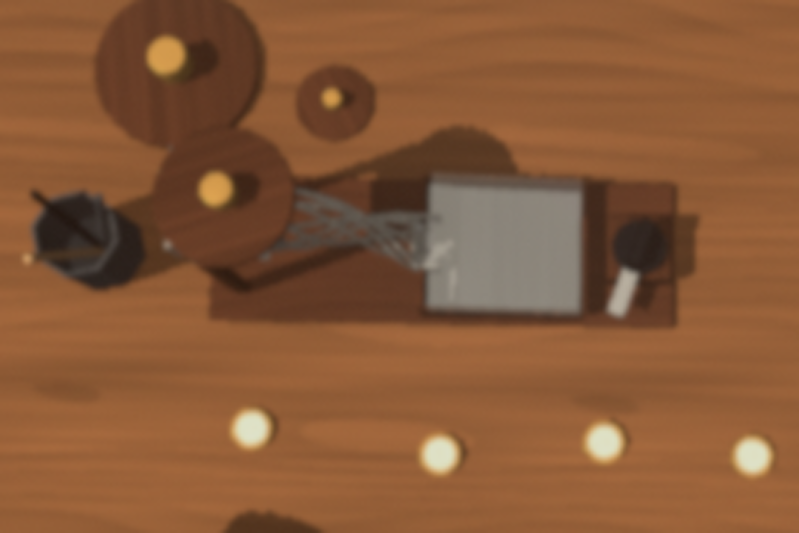

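The crop confirms the layout, and both views agree within 2 mm. The four tags (x, y in m) are at (0.442, 0.219), (0.424, 0.054), (0.437, -0.088) and (0.427, -0.217). The lid knob is at (0.601, 0.202) with its top at z 0.284, and the lock bar is at (0.602, -0.115) at about -19.5°. I'll align the tool with the world axes and go to the lid.

servo_tool(
  commands=[
    [0,0,0,-0.167,-0.0332],
    [0,0,0,-0.167,-0.0332],
    [0,0,0,-0.167,-0.0332],
    [0,-0.16,-0.119,0,0],
    [0,-0.16,-0.119,0,0],
    [0,-0.16,-0.119,0,0],
    [0,-0.16,-0.119,0,0],
    [0,-0.16,-0.119,0,0],
    [0,-0.16,-0.119,0,0],
    [0,-0.16,-0.119,0,0],
    [0,-0.16,-0.119,0,0],
    [0,-0.16,-0.119,0,0],
  ],
)

```text
time: 1.1
eef_pos: [0.3862, 0.3616, 0.3306]
orientation: [-0.0, -0.0, 1.0, -0.0]
contact_force: [-0.7, 1.2, 0.1]
opening: 0.999
grasp_force: 0.0
```

servo_tool(
  commands=[
    [0,-0.16,-0.119,0,0],
    [0,-0.16,-0.119,0,0],
    [0,-0.16,-0.119,0,0],
    [0,-0.16,-0.119,0,0],
    [0,-0.16,-0.119,0,0],
    [0,-0.16,-0.119,0,0],
    [0,-0.16,-0.119,0,0],
    [0,-0.16,-0.119,0,0],
    [0,-0.16,-0.119,0,0],
    [0,0,0,0,0],
    [0,0,0,0,0],
    [0,0,0,0,0],
  ],
)

```text
time: 2.1
eef_pos: [0.6008, 0.2024, 0.3306]
orientation: [-0.0, -0.0, 1.0, 0.0]
contact_force: [-0.3, -0.4, -0.9]
opening: 1.003
grasp_force: 0.0
```

servo_tool(
  commands=[
    [0,0,0,0.11,0],
    [0,0,0,0.11,0],
    [0,0,0,0.11,0],
    [0,0,0,0,0],
    [1,0,0,0,0],
    [1,0,0,0,0],
    [1,0,0,0,0],
    [1,0,0,0,0],
    [1,0,0,0,0],
    [1,0,0,0,0],
    [1,0,0,0,0],
    [1,0,0,0,0],
  ],
)

```text
time: 3.1
eef_pos: [0.6013, 0.202, 0.2815]
orientation: [0.0, -0.0, 1.0, 0.0]
contact_force: [0.5, 0.1, 0.3]
opening: 0.417
grasp_force: 0.0
```

servo_tool(
  commands=[
    [1,0,0,-0.05,0],
    [1,0,0,-0.1,0],
    [1,0,0,-0.15,0],
    [1,0,0,-0.1,0],
    [1,0.1,0.07,0,0],
    [1,0.17,0.12,0,0],
    [1,0.2,0.14,0,0],
    [1,0.2,0.14,0,0],
    [1,0.2,0.14,0,0],
    [1,0.2,0.14,0,0],
    [1,0.17,0.12,0,0],
    [1,0.1,0.07,0,0],
  ],
)

```text
time: 4.1
eef_pos: [0.3977, 0.3444, 0.3425]
orientation: [0.0, -0.001, 1.0, 0.0]
contact_force: [0.1, 0.1, 0.5]
opening: 0.004
grasp_force: 0.0
```

The fingers were too slow and I lifted before they had closed. I'll check whether the lid moved.

```bash
cat >> m.py <<'E'
def blob(n,P,D,lo,hi,x0,x1,y0,y1,mn=20):
    mm=(P[...,2]>lo)&(P[...,2]<hi)&(P[...,0]>x0)&(P[...,0]<x1)&(P[...,1]>y0)&(P[...,1]<y1)&(D>0)
    q=P[mm]
    if len(q)<mn: return None
    r=cv2.minAreaRect((q[:,:2]*1000).astype(np.float32)); return len(q),np.median(q,0).round(4),np.round(r[0],1),np.round(r[1],1),round(r[2],1)
E
python3 - <<'E'
from m import *
for n in('top','scene'):
    im,D=snap(n,n+'1'); P=cloud(n,D)
    print(n,'knob',blob(n,P,D,.272,.295,.55,.66,.15,.26),'lid',blob(n,P,D,.245,.268,.5,.7,.1,.3))
E
```

```text
top knob (109, array([0.6003, 0.2003, 0.2839]), array([601.6, 200.6]), array([23.1, 21.7]), 7.0) lid (1715, array([0.5997, 0.1997, 0.2585]), array([602.1, 201. ]), array([102.5, 103.8]), 78.5)
scene knob (89, array([0.6033, 0.1951, 0.282 ]), array([601.6, 197.8]), array([21.8, 22.6]), 75.0) lid (953, array([0.6094, 0.1912, 0.2572]), array([600.8, 198.6]), array([103. , 104.4]), 7.1)
```

servo_tool(
  commands=[
    [0,-0.1,-0.07,0,0],
    [0,-0.15,-0.106,0,0],
    [0,-0.16,-0.113,0,0],
    [0,-0.16,-0.114,0,0],
    [0,-0.16,-0.114,0,0],
    [0,-0.16,-0.114,0,0],
    [0,-0.16,-0.114,0,0],
    [0,-0.16,-0.114,0,0],
    [0,-0.15,-0.105,0,0],
    [0,0,0,0,0],
    [0,0,0,0,0],
    [0,0,0,0,0],
  ],
)

```text
time: 5.2
eef_pos: [0.6043, 0.1981, 0.3415]
orientation: [-0.0, 0.0, 1.0, 0.0]
contact_force: [-0.4, -1.1, 0.6]
opening: 0.888
grasp_force: 0.0
```

servo_tool(
  commands=[
    [0,0,0,0,0],
    [0.4,0,0,0,0],
    [0.4,0,0,0.12,0],
    [0.4,0,0,0.15,0],
    [0.4,0,0,0.12,0],
    [0.4,0,0,0,0],
    [0.7,0,0,0,0],
    [1,0,0,0,0],
    [1,0,0,0,0],
    [1,0,0,0,0],
    [1,0,0,0,0],
    [1,0,0,0,0],
  ],
)

```text
time: 6.2
eef_pos: [0.6044, 0.1986, 0.2838]
orientation: [0.001, -0.0, 1.0, 0.0]
contact_force: [-0.8, 0.6, 3.8]
opening: 0.266
grasp_force: 30.0
```

servo_tool(
  commands=[
    [1,0,0,0,0],
    [1,0,0,0,0],
    [1,0,0,0,0],
    [1,0,0,0,0],
    [1,0,0,0,0],
    [1,0,0,0,0],
    [1,0,0,0,0],
    [1,0,0,0,0],
  ],
)

```text
time: 6.87
eef_pos: [0.6044, 0.1986, 0.2838]
orientation: [0.001, -0.0, 1.0, 0.0]
contact_force: [-1.4, 0.8, 6.3]
opening: 0.262
grasp_force: 30.0
```

servo_tool(
  commands=[
    [1,0,0,-0.05,0],
    [1,0,0,-0.1,0],
    [1,0,0,-0.15,0],
    [1,0,0,-0.1,0],
    [1,0.1,0.07,0,0],
    [1,0.17,0.12,0,0],
    [1,0.2,0.14,0,0],
    [1,0.2,0.14,0,0],
    [1,0.2,0.14,0,0],
    [1,0.2,0.14,0,0],
    [1,0.17,0.12,0,0],
    [1,0.1,0.07,0,0],
  ],
)

```text
time: 7.87
eef_pos: [0.4006, 0.3407, 0.3433]
orientation: [-0.0, -0.001, 1.0, 0.0]
contact_force: [0.2, 0.4, -2.2]
opening: 0.264
grasp_force: 30.0
```

servo_tool(
  commands=[
    [1,0,0,0,0],
    [1,0,0,0.1,0],
    [1,0,0,0.2,0],
    [1,0,0,0.2,0],
    [1,0,0,0.2,0],
    [1,0,0,0.2,0],
    [1,0,0,0.2,0],
    [1,0,0,0.2,0],
    [1,0,0,0.2,0],
    [1,0,0,0.2,0],
    [1,0,0,0.15,0],
    [1,0,0,0.1,0],
  ],
)

```text
time: 8.87
eef_pos: [0.4034, 0.3384, 0.0479]
orientation: [-0.001, 0.0, 1.0, -0.001]
contact_force: [-0.7, -0.0, -2.3]
opening: 0.26
grasp_force: 30.0
```

servo_tool(
  commands=[
    [1,0,0,0.03,0],
    [1,0,0,0.02,0],
    [1,0,0,0.02,0],
    [1,0,0,0.01,0],
    [1,0,0,0,0],
    [1,0,0,0,0],
  ],
)

```text
time: 9.37
eef_pos: [0.4036, 0.3395, 0.039]
orientation: [0.001, -0.0, 1.0, 0.0]
contact_force: [0.1, -0.1, -1.1]
opening: 0.26
grasp_force: 30.0
```

servo_tool(
  commands=[
    [1,0,0,0.015,0],
    [1,0,0,0.015,0],
    [1,0,0,0.005,0],
    [1,0,0,0,0],
    [1,0,0,0,0],
  ],
)

```text
time: 9.78
eef_pos: [0.4032, 0.3394, 0.0331]
orientation: [-0.0, -0.0, 1.0, -0.0]
contact_force: [0.9, -0.0, -1.5]
opening: 0.264
grasp_force: 30.0
```

servo_tool(
  commands=[
    [0.6,0,0,0,0],
    [0.5,0,0,0,0],
    [0.4,0,0,0,0],
    [0.4,0,0,0,0],
    [0.4,0,0,0,0],
    [0.4,0,0,0,0],
    [0.4,0,0,-0.1,0],
    [0.4,0,0,-0.15,0],
    [0.4,0,0,-0.15,0],
    [0.4,0,0,-0.1,0],
    [0.4,0,0,0,0],
  ],
)

```text
time: 10.7
eef_pos: [0.4043, 0.34, 0.1109]
orientation: [0.002, -0.0, 1.0, 0.001]
contact_force: [0.4, 0.0, -0.4]
opening: 0.596
grasp_force: 0.0
```

Run:
```python
from m import *
im={}
for n in('top','scene'):
    im[n],D=snap(n,n+'2'); P=cloud(n,D)
    for t in tags(n,im[n]): print(n,t)
    print('rim',blob(n,P,D,.244,.258,.5,.7,.1,.3),'lid',blob(n,P,D,.004,.012,.33,.5,.28,.42))
    np.save(f'pics/P_{n}.npy',P)
a=im['top'][150:240,190:390]; b=im['scene'][120:270,280:440]
a=cv2.resize(a,(800,360),interpolation=2)[:, :, ::-1]; 
cv2.imwrite('pics/t2c.png',a); cv2.imwrite('pics/s2c.png',cv2.resize(b,(640,600),interpolation=2)[:,:,::-1])
```

```text
top (array([ 0.6195, -0.4149]), 16, array([478.9, 201.4]))
top (array([ 0.6162, -0.4001]), 16, array([473.3, 202.5]))
top (array([ 0.5677, -0.1031]), 43, array([360. , 218.5]))
top (array([ 0.5713, -0.4088]), 63, array([477.1, 219.6]))
top (array([ 0.5515, -0.3736]), 19, array([463.8, 226.8]))
top (array([ 0.437 , -0.0878]), 85, array([353.5, 268.8]))
top (array([0.4026, 0.4776]), 215, array([133.2, 277.6]))
top (array([ 0.4279, -0.2164]), 86, array([403.6, 273.5]))
top (array([0.3265, 0.3813]), 27, array([168.5, 308.7]))
top (array([0.2582, 0.5154]), 33, array([113.6, 335.2]))
rim (255, array([0.6013, 0.2183, 0.2496]), array([602. , 207.4]), array([74.4, 77.6]), 0.3) lid (144, array([0.367 , 0.3293, 0.0061]), array([436.8, 322.7]), array([197. , 108.9]), 28.0)
scene (array([ 0.4359, -0.0894]), 53, array([277.9, 218.1]))
scene (array([0.5889, 0.0666]), 36, array([356.2, 231.3]))
scene (array([ 0.427 , -0.2178]), 62, array([233.5, 235. ]))
scene (array([ 0.5218, -0.084 ]), 17, array([294.6, 237.9]))
scene (array([ 0.5653, -0.3962]), 33, array([186.5, 305. ]))
rim (231, array([0.6067, 0.2081, 0.2482]), array([599.4, 205.9]), array([80.8, 74.2]), 89.6) lid (183, array([0.3824, 0.3116, 0.0064]), array([380.9, 312.9]), array([42.7, 95.9]), 50.7)
```

View pics/t2c.png

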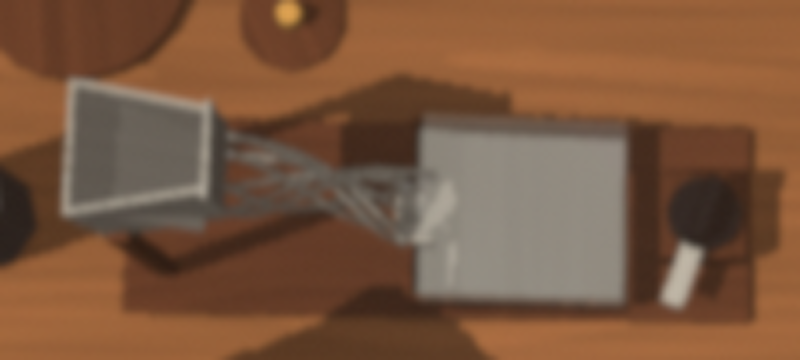

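Top view with the lid off: the hopper rim corners are near crop (68,78), (62,216), (211,194) and (212,102), which puts the mouth at about (0.6015, 0.2065). That fits the lock, which should be 321 mm away. Tag 1 is next.

servo_tool(
  commands=[
    [0.3,-0.05,-0.16,0,0],
    [0.3,-0.05,-0.16,0,0],
    [0.3,-0.05,-0.17,0,0],
    [0.3,-0.05,-0.16,0,0],
    [0.3,-0.05,-0.16,0,0],
    [0.3,0,0,0.1,0],
    [0.3,0,0,0.14,0],
    [0.3,0,0,0.14,0],
    [0.3,0,0,0.12,0],
    [0.3,0,0,0.1,0],
    [0.3,0,0,0,0],
    [0.3,0,0,0,0],
  ],
)

```text
time: 11.8
eef_pos: [0.4399, 0.2177, 0.0174]
orientation: [-0.001, -0.0, 1.0, -0.0]
contact_force: [-2.6, -1.4, 8.0]
opening: 0.701
grasp_force: 3.9
```

Run:
```python
from m import *
print([p.round(4) for p in (ray('top',u,v,.251) for u,v in((207,169.5),(205.5,204),(243,175.5),(242.75,198.5)))])
im,D=snap('scene','s3');P=cloud('scene',D)
for t in tags('scene',im): print(t)
b=im[110:260,290:450]; cv2.imwrite('pics/s3c.png',cv2.resize(b,(640,600),interpolation=2)[:,:,::-1]); print(bot.get_obs()['eef_pos'])
```

```text
[array([0.6373, 0.2457, 0.251 ]), array([0.5617, 0.2445, 0.251 ]), array([0.6257, 0.167 , 0.251 ]), array([0.5753, 0.1652, 0.251 ])]
(array([0.1182, 0.4913]), 83, array([379.9,  99.7]))
(array([0.5881, 0.067 ]), 32, array([356.2, 231.1]))
(array([ 0.565, -0.396]), 32, array([186.6, 304.8]))
[0.43990148 0.21766859 0.0174236 ]
```

View pics/s3c.png

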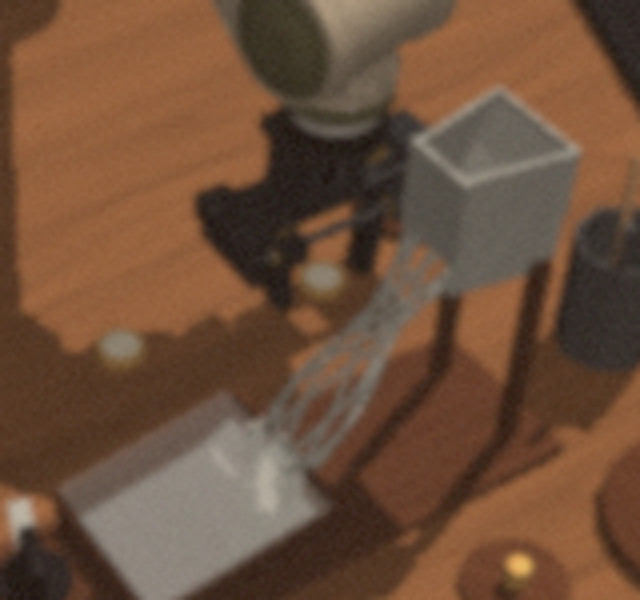

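The tag lies between the fingers, and the fingertips are just touching the desk. I'll raise 2 mm and grip.

servo_tool(
  commands=[
    [0.3,0,0,-0.015,0],
    [1,0,0,0,0],
    [1,0,0,0,0],
    [1,0,0,0,0],
    [1,0,0,0,0],
    [1,0,0,0,0],
    [1,0,0,0,0],
    [1,0,0,0,0],
    [1,0,0,0,0],
  ],
)

```text
time: 12.6
eef_pos: [0.4408, 0.2179, 0.0204]
orientation: [-0.0, -0.0, 1.0, -0.0]
contact_force: [0.3, 0.9, -0.6]
opening: 0.393
grasp_force: 30.0
```

servo_tool(
  commands=[
    [1,0,0,-0.1,0],
    [1,0,0,-0.2,0],
    [1,0,0,-0.2,0],
    [1,0,0,-0.2,0],
    [1,0,0,-0.2,0],
    [1,0,0,-0.2,0],
    [1,0,0,-0.2,0],
    [1,0,0,-0.2,0],
    [1,0,0,-0.2,0],
    [1,0,0,-0.16,0],
  ],
)

```text
time: 13.43
eef_pos: [0.4406, 0.2179, 0.3017]
orientation: [0.001, -0.0, 1.0, 0.0]
contact_force: [0.8, 0.2, -0.5]
opening: 0.389
grasp_force: 30.0
```

servo_tool(
  commands=[
    [1,-0.1,-0.01,0,0],
    [1,-0.16,-0.01,0,0],
    [1,-0.18,-0.02,0,0],
    [1,-0.18,-0.02,0,0],
    [1,-0.18,-0.01,0,0],
    [1,-0.16,-0.01,0,0],
    [1,-0.1,0,0,0],
    [1,0,0,0.06,0],
    [1,0,0,0.06,0],
    [1,0,0,0,0],
    [1,0,0,0,0],
    [1,0,0,0,0],
  ],
)

```text
time: 14.43
eef_pos: [0.599, 0.2062, 0.282]
orientation: [0.0, -0.0, 1.0, 0.0]
contact_force: [0.8, 0.7, -0.0]
opening: 0.391
grasp_force: 30.0
```

servo_tool(
  commands=[
    [1,-0.005,0,0.02,0],
    [1,0,0,0,0],
    [0.3,0,0,0,0],
    [0.3,0,0,0,0],
    [0.3,0,0,0,0],
    [0.3,0,0,0,0],
    [0.3,0,0,-0.1,0],
    [0.3,0,0,-0.1,0],
    [0.3,0.1,0,0,0],
    [0.3,0.15,0,0,0],
    [0.3,0.2,0,0,0],
    [0.3,0.2,0,0,0],
  ],
)

```text
time: 15.43
eef_pos: [0.502, 0.2058, 0.3081]
orientation: [-0.0, 0.0, 1.0, -0.0]
contact_force: [0.5, 0.0, 0.4]
opening: 0.7
grasp_force: 0.0
```

servo_tool(
  commands=[
    [0.3,0.2,-0.17,0,0],
    [0.3,0.16,-0.2,0,0],
    [0.3,0.13,-0.2,0,0],
    [0.3,0,-0.2,0,0],
    [0.3,0,-0.2,0,0],
    [0.3,0,0,0,0],
  ],
)

```text
time: 15.93
eef_pos: [0.4294, 0.057, 0.3088]
orientation: [0.0, 0.002, 1.0, -0.001]
contact_force: [0.2, -0.4, 0.2]
opening: 0.697
grasp_force: 0.0
```

Run:
```python
from m import *
im={}
for n in('top','scene'):
    im[n],D=snap(n,n+'4'); P=cloud(n,D)
    for t in tags(n,im[n]): print(n,t)
    print('lidknob',blob(n,P,D,.025,.045,.36,.45,.29,.39),'lid',blob(n,P,D,.005,.011,.345,.46,.28,.40))
b=im['scene'][120:270,280:440]; a=im['top'][150:330,150:430]
cv2.imwrite('pics/c4.png',np.hstack([cv2.resize(b,(380,356),interpolation=2),cv2.resize(a,(420,356),interpolation=2)])[:,:,::-1]); print(bot.get_obs()['eef_pos'])
```

```text
top (array([ 0.5705, -0.1041]), 31, array([360.4, 217.5]))
top (array([ 0.571 , -0.4089]), 62, array([477.2, 219.7]))
top (array([0.4468, 0.1598]), 37, array([257.5, 262.9]))
top (array([ 0.437 , -0.0878]), 85, array([353.5, 268.8]))
top (array([0.2896, 0.1854]), 59, array([244.8, 325.3]))
top (array([0.2573, 0.1593]), 23, array([254.5, 338.7]))
lidknob (71, array([0.4019, 0.3378, 0.0323]), array([402. , 338.3]), array([20. , 21.9]), 1.4) lid (845, array([0.4   , 0.3361, 0.0076]), array([402.8, 339.4]), array([117.7, 114. ]), 89.4)
scene (array([0.4234, 0.0532]), 49, array([319.9, 195.8]))
scene (array([ 0.4362, -0.0893]), 54, array([277.9, 218.1]))
scene (array([0.5883, 0.0668]), 41, array([356.1, 231.1]))
scene (array([ 0.5649, -0.3959]), 35, array([186.6, 304.8]))
lidknob None lid (147, array([0.3826, 0.3111, 0.0065]), array([383.3, 311.2]), array([42.1, 95.1]), 50.6)
[0.42960481 0.0598316  0.30863442]
```

View pics/c4.png

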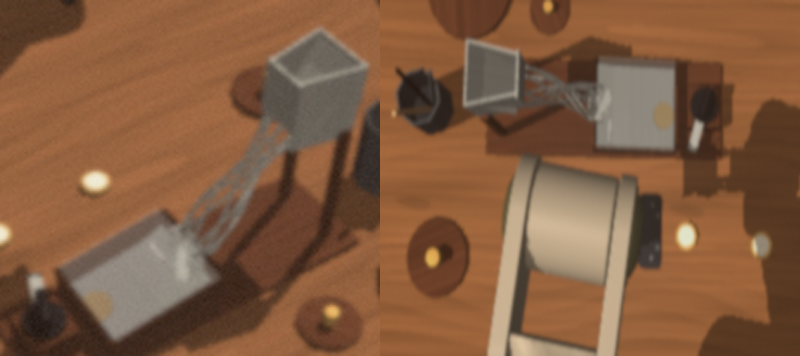

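Tag 1 is in the box, brass side up, at about (98,305) in the left crop. The lid lies flat on the desk at (0.4035, 0.3395). Tag 2 is next.

servo_tool(
  commands=[
    [0.3,0.037,-0.035,0.1,0],
    [0.3,0,0,0.2,0],
    [0.3,0,0,0.22,0],
    [0.3,0,0,0.22,0],
    [0.3,0,0,0.22,0],
    [0.3,0,0,0.22,0],
    [0.3,0,0,0.22,0],
    [0.3,0,0,0.2,0],
    [0.3,0,0,0.15,0],
    [0.3,0,0,0.1,0],
    [0.3,0,0,0.04,0],
    [0.3,0,0,0,0],
  ],
)

```text
time: 17.03
eef_pos: [0.4237, 0.056, 0.024]
orientation: [-0.001, -0.001, 1.0, 0.0]
contact_force: [-0.8, 0.7, 0.3]
opening: 0.696
grasp_force: 0.0
```

servo_tool(
  commands=[
    [0.3,0,0,0,0],
    [0.3,0,0,0,0],
  ],
)

```text
time: 17.2
eef_pos: [0.4246, 0.0555, 0.0258]
orientation: [0.001, -0.0, 1.0, -0.0]
contact_force: [0.0, -0.7, 0.3]
opening: 0.701
grasp_force: 0.0
```

servo_tool(
  commands=[
    [0.3,0,0,0.036,0],
    [0.3,0,0,0,0],
    [1,0,0,0,0],
    [1,0,0,0,0],
    [1,0,0,0,0],
    [1,0,0,0,0],
    [1,0,0,0,0],
    [1,0,0,0,0],
    [1,0,0,0,0],
    [1,0,0,0,0],
  ],
)

```text
time: 18.03
eef_pos: [0.4241, 0.0552, 0.0196]
orientation: [0.0, -0.0, 1.0, -0.0]
contact_force: [0.9, 0.3, 2.4]
opening: 0.391
grasp_force: 30.0
```

servo_tool(
  commands=[
    [1,0,0,-0.1,0],
    [1,0,0,-0.2,0],
    [1,0,0,-0.2,0],
    [1,0,0,-0.2,0],
    [1,0,0,-0.2,0],
    [1,0,0,-0.2,0],
    [1,0,0,-0.2,0],
    [1,0,0,-0.2,0],
    [1,0,0,-0.2,0],
    [1,0,0,-0.16,0],
  ],
)

```text
time: 18.87
eef_pos: [0.4237, 0.0552, 0.3006]
orientation: [0.001, -0.0, 1.0, -0.0]
contact_force: [1.8, -0.6, -0.2]
opening: 0.39
grasp_force: 30.0
```

servo_tool(
  commands=[
    [1,-0.1,0.083,0,0],
    [1,-0.16,0.14,0,0],
    [1,-0.2,0.17,0,0],
    [1,-0.2,0.17,0,0],
    [1,-0.2,0.17,0,0],
    [1,-0.16,0.14,0,0],
    [1,-0.1,0.09,0,0],
    [1,-0.05,0.04,0.06,0],
    [1,0,0,0.06,0],
    [1,0,0,0,0],
    [1,0,0,0,0],
    [1,0,0,0,0],
  ],
)

```text
time: 19.87
eef_pos: [0.5989, 0.2048, 0.2811]
orientation: [0.0, 0.0, 1.0, -0.0]
contact_force: [-0.7, -0.0, -0.4]
opening: 0.389
grasp_force: 30.0
```

servo_tool(
  commands=[
    [1,-0.008,0.006,0.02,0],
    [1,0,0,0,0],
    [0.3,0,0,0,0],
    [0.3,0,0,0,0],
    [0.3,0,0,0,0],
    [0.3,0,0,0,0],
    [0.3,0,0,-0.1,0],
    [0.3,0,0,-0.1,0],
    [0.3,0.09,-0.1,0,0],
    [0.3,0.15,-0.2,0,0],
    [0.3,0.15,-0.2,0,0],
    [0.3,0.15,-0.2,0,0],
  ],
)

```text
time: 20.87
eef_pos: [0.5185, 0.1007, 0.3074]
orientation: [0.0, -0.001, 1.0, -0.0]
contact_force: [0.8, -0.2, -0.6]
opening: 0.697
grasp_force: 0.0
```

servo_tool(
  commands=[
    [0.3,0.15,-0.2,0,0],
    [0.3,0.15,-0.2,0,0],
    [0.3,0.15,-0.2,0,0],
    [0.3,0.1,-0.2,0,0],
    [0.3,0,-0.2,0,0],
    [0.3,0,-0.17,0,0],
    [0.3,0,-0.09,0,0],
    [0.3,0,0,0,0],
    [0.3,0,0,0,0],
  ],
)

```text
time: 21.62
eef_pos: [0.4371, -0.0876, 0.3075]
orientation: [0.0, 0.001, 1.0, 0.0]
contact_force: [-0.0, 0.6, -0.4]
opening: 0.7
grasp_force: 0.0
```

```bash
cat > look.py <<'E'
from m import *
k=sys.argv[1]; im={}
for n in('top','scene'):
    im[n],D=snap(n,n+k)
    for t in tags(n,im[n]):
        if t[0][0]<.53: print(n,t)
b=im['scene'][120:270,280:440]; a=im['top'][150:330,150:430]
cv2.imwrite(f'pics/c{k}.png',np.hstack([cv2.resize(b,(380,356),interpolation=2),cv2.resize(a,(420,356),interpolation=2)])[:,:,::-1]); print(bot.get_obs()['eef_pos'])
E
python3 look.py 5
```

```text
top (array([ 0.3395, -0.0209]), 33, array([326.8, 307. ]))
scene (array([ 0.4362, -0.0893]), 54, array([277.9, 218.1]))
scene (array([ 0.4287, -0.2173]), 55, array([233.9, 235.3]))
scene (array([ 0.5214, -0.0841]), 18, array([294.5, 237.8]))
[ 0.43718272 -0.08666688  0.30757729]
```

View pics/c5.png

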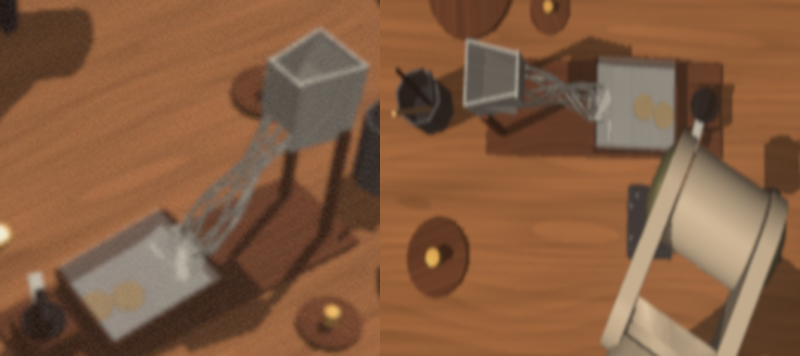

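Two brass discs are in the box, at about (98,305) and (128,296). Tag 3 hasn't moved and tag 4 is about where it was. I'll descend on tag 3.

servo_tool(
  commands=[
    [0.3,0,-0.01,0.1,0],
    [0.3,0,0,0.2,0],
    [0.3,0,0,0.22,0],
    [0.3,0,0,0.22,0],
    [0.3,0,0,0.22,0],
    [0.3,0,0,0.22,0],
    [0.3,0,0,0.22,0],
    [0.3,0,0,0.2,0],
    [0.3,0,0,0.15,0],
    [0.3,0,0,0.1,0],
    [0.3,0,0,0.06,0],
    [0.3,0,0,0,0],
  ],
)

```text
time: 22.72
eef_pos: [0.4368, -0.0877, 0.0196]
orientation: [-0.001, -0.001, 1.0, 0.001]
contact_force: [-0.6, -0.1, -0.4]
opening: 0.699
grasp_force: 0.0
```

servo_tool(
  commands=[
    [0.3,0,0,0,0],
    [0.3,0,0,0,0],
    [1,0,0,0,0],
    [1,0,0,0,0],
    [1,0,0,0,0],
    [1,0,0,0,0],
    [1,0,0,0,0],
    [1,0,0,0,0],
    [1,0,0,0,0],
    [1,0,0,0,0],
  ],
)

```text
time: 23.55
eef_pos: [0.4373, -0.089, 0.0212]
orientation: [0.0, -0.0, 1.0, -0.0]
contact_force: [-0.1, 0.6, 6.0]
opening: 0.387
grasp_force: 30.0
```

servo_tool(
  commands=[
    [1,0,0,-0.1,0],
    [1,0,0,-0.2,0],
    [1,0,0,-0.2,0],
    [1,0,0,-0.2,0],
    [1,0,0,-0.2,0],
    [1,0,0,-0.2,0],
    [1,0,0,-0.2,0],
    [1,0,0,-0.2,0],
    [1,0,0,-0.2,0],
    [1,0,0,-0.16,0],
    [1,-0.05,0.1,0,0],
    [1,-0.1,0.16,0,0],
  ],
)

```text
time: 24.55
eef_pos: [0.4596, -0.0508, 0.3013]
orientation: [0.001, 0.001, 1.0, -0.001]
contact_force: [0.0, -0.2, -1.1]
opening: 0.386
grasp_force: 30.0
```

servo_tool(
  commands=[
    [1,-0.1,0.19,0,0],
    [1,-0.1,0.19,0,0],
    [1,-0.1,0.19,0,0],
    [1,-0.1,0.19,0,0],
    [1,-0.1,0.19,0,0],
    [1,-0.1,0.19,0,0],
    [1,-0.1,0.19,0,0],
    [1,-0.1,0.19,0,0],
    [1,-0.08,0.12,0,0],
    [1,-0.053,0.063,0.06,0],
    [1,0,0,0.06,0],
    [1,0,0,0,0],
  ],
)

```text
time: 25.55
eef_pos: [0.5989, 0.2049, 0.2787]
orientation: [-0.003, -0.0, 1.0, -0.001]
contact_force: [-0.3, -0.3, -1.6]
opening: 0.388
grasp_force: 30.0
```

servo_tool(
  commands=[
    [1,0,0,0,0],
    [1,0,0,0,0],
  ],
)

```text
time: 25.72
eef_pos: [0.5993, 0.2043, 0.2823]
orientation: [0.0, 0.001, 1.0, -0.0]
contact_force: [-0.2, 0.6, -0.0]
opening: 0.386
grasp_force: 30.0
```

Release, then head to tag 4 at (0.428, -0.2165).

servo_tool(
  commands=[
    [1,-0.006,0.01,0.02,0],
    [1,0,0,0,0],
    [0.3,0,0,0,0],
    [0.3,0,0,0,0],
    [0.3,0,0,0,0],
    [0.3,0,0,0,0],
    [0.3,0,0,-0.1,0],
    [0.3,0,0,-0.1,0],
    [0.3,0.09,-0.2,0,0],
    [0.3,0.1,-0.2,0,0],
    [0.3,0.1,-0.2,0,0],
    [0.3,0.1,-0.2,0,0],
  ],
)

```text
time: 26.72
eef_pos: [0.5411, 0.086, 0.3091]
orientation: [0.0, -0.0, 1.0, -0.0]
contact_force: [0.9, 0.7, -0.5]
opening: 0.699
grasp_force: 0.0
```

servo_tool(
  commands=[
    [0.3,0.1,-0.2,0,0],
    [0.3,0.1,-0.2,0,0],
    [0.3,0.1,-0.2,0,0],
    [0.3,0.1,-0.2,0,0],
    [0.3,0.1,-0.2,0,0],
    [0.3,0.1,-0.2,0,0],
    [0.3,0.1,-0.2,0,0],
    [0.3,0.06,-0.2,0,0],
    [0.3,0,-0.2,0,0],
    [0.3,0,-0.1,0,0],
    [0.3,0,0,0,0],
    [0.3,0,0,0,0],
  ],
)

```text
time: 27.72
eef_pos: [0.4279, -0.1982, 0.3089]
orientation: [-0.0, 0.001, 1.0, 0.0]
contact_force: [0.2, 0.8, 0.6]
opening: 0.7
grasp_force: 0.0
```

```bash
python3 look.py 6
```

```text
top (array([ 0.4639, -0.2867]), 28, array([430.8, 260. ]))
scene (array([ 0.4287, -0.2149]), 46, array([234.8, 235. ]))
scene (array([ 0.5218, -0.084 ]), 17, array([294.6, 237.9]))
[ 0.428084   -0.19714415  0.3090941 ]
```

View pics/c6.png

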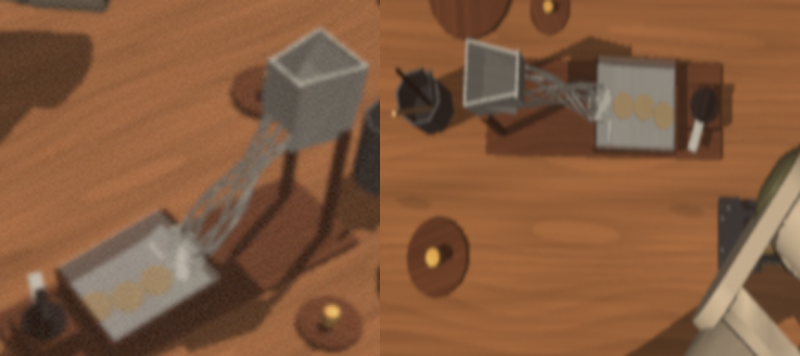

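Three brass discs are in the box in a row. Tag 4's mask has shrunk, probably from shadow, so I'll check it closely.

Run:
```python
from m import *
for k in('2','5','6'):
    D=np.load(f'pics/scene{k}.npy'); P=cloud('scene',D); print(k,blob('scene',P,D,.003,.012,.38,.48,-.28,-.16))
b=cv2.imread('pics/scene6.png')[195:270,190:290]; cv2.imwrite('pics/t6.png',cv2.resize(b,(600,450),interpolation=2))
```

```text
2 (115, array([ 0.4276, -0.22  ,  0.0067]), array([ 424.1, -222.7]), array([109. ,  56.1]), 75.0)
5 (121, array([ 0.4283, -0.2195,  0.0065]), array([ 441.5, -211.6]), array([89. , 49.5]), 56.3)
6 (117, array([ 0.4273, -0.219 ,  0.0066]), array([ 422.9, -237.9]), array([87. , 34.9]), 76.5)
```

View pics/t6.png

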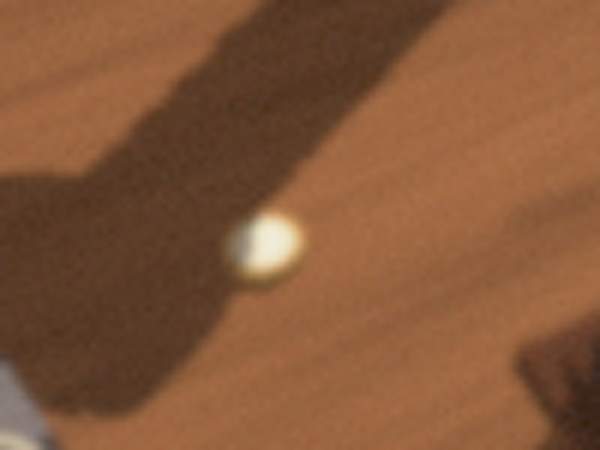

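Tag 4 is just half in the gripper's shadow. It hasn't moved and is still at (0.4275, -0.2165).

servo_tool(
  commands=[
    [0.3,0,-0.13,0.1,0],
    [0.3,0,0,0.2,0],
    [0.3,0,0,0.22,0],
    [0.3,0,0,0.22,0],
    [0.3,0,0,0.22,0],
    [0.3,0,0,0.22,0],
    [0.3,0,0,0.22,0],
    [0.3,0,0,0.2,0],
    [0.3,0,0,0.15,0],
    [0.3,0,0,0.1,0],
    [0.3,0,0,0.06,0],
    [0.3,0,0,0.01,0],
  ],
)

```text
time: 28.82
eef_pos: [0.428, -0.2164, 0.0201]
orientation: [-0.001, -0.001, 1.0, 0.001]
contact_force: [0.0, 0.9, 0.6]
opening: 0.696
grasp_force: 0.0
```

servo_tool(
  commands=[
    [0.3,0,0,0,0],
    [0.3,0,0,0,0],
    [1,0,0,0,0],
    [1,0,0,0,0],
    [1,0,0,0,0],
    [1,0,0,0,0],
    [1,0,0,0,0],
    [1,0,0,0,0],
    [1,0,0,0,0],
    [1,0,0,0,0],
  ],
)

```text
time: 29.65
eef_pos: [0.4281, -0.2176, 0.0213]
orientation: [0.0, -0.0, 1.0, -0.0]
contact_force: [-0.9, 0.4, 6.5]
opening: 0.385
grasp_force: 30.0
```

servo_tool(
  commands=[
    [1,0,0,-0.1,0],
    [1,0,0,-0.2,0],
    [1,0,0,-0.2,0],
    [1,0,0,-0.2,0],
    [1,0,0,-0.2,0],
    [1,0,0,-0.2,0],
    [1,0,0,-0.2,0],
    [1,0,0,-0.2,0],
    [1,0,0,-0.2,0],
    [1,0,0,-0.16,0],
    [1,0,0.1,0,0],
    [1,-0.06,0.18,0,0],
  ],
)

```text
time: 30.65
eef_pos: [0.4366, -0.1764, 0.3004]
orientation: [0.001, 0.002, 1.0, -0.001]
contact_force: [0.3, 0.1, -0.8]
opening: 0.385
grasp_force: 30.0
```

servo_tool(
  commands=[
    [1,-0.09,0.2,0,0],
    [1,-0.09,0.2,0,0],
    [1,-0.09,0.2,0,0],
    [1,-0.09,0.2,0,0],
    [1,-0.09,0.2,0,0],
    [1,-0.09,0.2,0,0],
    [1,-0.09,0.2,0,0],
    [1,-0.09,0.2,0,0],
    [1,-0.09,0.2,0,0],
    [1,-0.09,0.2,0,0],
    [1,-0.09,0.2,0,0],
    [1,-0.05,0.2,0,0],
  ],
)

```text
time: 31.65
eef_pos: [0.5934, 0.1864, 0.2984]
orientation: [-0.001, -0.0, 1.0, -0.0]
contact_force: [0.7, 0.2, -0.5]
opening: 0.387
grasp_force: 30.0
```

servo_tool(
  commands=[
    [1,-0.04,0.1,0,0],
    [1,-0.016,0.043,0.06,0],
    [1,0,0,0.06,0],
    [1,0,0,0,0],
    [1,0,0,0,0],
    [1,0,0,0,0],
  ],
)

```text
time: 32.15
eef_pos: [0.6013, 0.2048, 0.2821]
orientation: [-0.0, 0.001, 1.0, -0.0]
contact_force: [-0.3, -1.1, -1.0]
opening: 0.388
grasp_force: 30.0
```

servo_tool(
  commands=[
    [1,0.005,0.006,0.02,0],
    [1,0,0,0,0],
    [0.3,0,0,0,0],
    [0.3,0,0,0,0],
    [0.3,0,0,0,0],
    [0.3,0,0,0,0],
    [0.3,0,0,-0.1,0],
    [0.3,0,0,-0.1,0],
    [0.3,0.1,0.07,0,0],
    [0.3,0.17,0.12,0,0],
    [0.3,0.2,0.14,0,0],
    [0.3,0.2,0.14,0,0],
  ],
)

```text
time: 33.15
eef_pos: [0.4991, 0.2777, 0.3089]
orientation: [-0.0, 0.0, 1.0, 0.0]
contact_force: [-0.4, 0.9, 0.3]
opening: 0.702
grasp_force: 0.0
```

servo_tool(
  commands=[
    [0.4,0.2,0.14,0,0],
    [0.4,0.2,0.14,0,0],
    [0.4,0.17,0.1,0,0],
    [0.4,0.08,0.045,0,0],
    [0.4,0,0,0,0],
    [0.4,0,0,0,0],
    [0.4,0,0,0,0],
    [0.4,0,0,0,0],
  ],
)

```text
time: 33.82
eef_pos: [0.4039, 0.3404, 0.3087]
orientation: [-0.0, 0.001, 1.0, -0.0]
contact_force: [-0.6, 0.3, -0.1]
opening: 0.602
grasp_force: 0.0
```

```bash
python3 look.py 7
```

```text
top (array([0.2277, 0.5506]), 157, array([ 98.6, 347.4]))
[0.40367181 0.34045456 0.30869358]
```

View pics/c7.png

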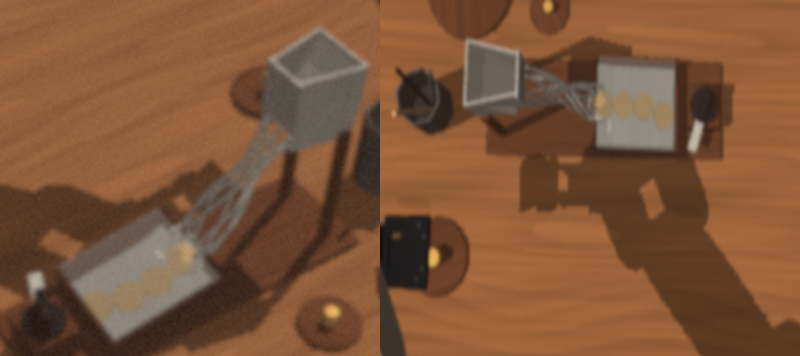

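All four are past the wires. The last one sits at the top end of the row, on the box's ramp. I'll watch whether it settles while I fetch the lid.

servo_tool(
  commands=[
    [0.4,0,0,0.1,0],
    [0.4,0,0,0.2,0],
    [0.4,0,0,0.22,0],
    [0.4,0,0,0.22,0],
    [0.4,0,0,0.22,0],
    [0.4,0,0,0.22,0],
    [0.4,0,0,0.22,0],
    [0.4,0,0,0.2,0],
    [0.4,0,0,0.12,0],
    [0.4,0,0,0.07,0],
    [0.4,0,0,0.03,0],
    [0.4,0,0,0,0],
  ],
)

```text
time: 34.92
eef_pos: [0.4029, 0.3407, 0.0351]
orientation: [-0.001, 0.0, 1.0, -0.0]
contact_force: [-0.7, 0.2, 0.4]
opening: 0.602
grasp_force: 0.0
```

Run:
```python
from m import *
im={n:snap(n,n+'8')[0] for n in('top','scene')}
# expected key frame: mouth (.6005,.206), x along -y
for x in(-2,0,18,31): print(x,[np.round(proj(n,(.601,.071-x/1000,.05)),1) for n in('top','scene')])
for n in im:
    h=cv2.cvtColor(np.ascontiguousarray(im[n]),cv2.COLOR_RGB2HSV).astype(int)
    x0,y0,x1,y1=(290,178,350,228) if n=='top' else (300,205,375,265)
    s=h[y0:y1,x0:x1]; m=(s[...,1]>60)&(s[...,2]>110)
    N,L,S,C=cv2.connectedComponentsWithStats(m.astype(np.uint8))
    for k in range(1,N):
        if S[k,4]>40: print(n,S[k],C[k]+[x0,y0],[ray(n,*(C[k]+[x0,y0]),z).round(3) for z in(.035,.045)])
a=cv2.resize(im['top'][170:235,280:380],(600,390),interpolation=2); b=cv2.resize(im['scene'][190:280,300:400],(433,390),interpolation=2)
o=np.hstack([a,b])[:,:,::-1]; cv2.imwrite('pics/c8.png',cv2.resize(o,(800,302)))
```

```text
-2 [array([292., 202.]), array([361.5, 222.9])]
0 [array([292.8, 202.1]), array([360.9, 223.2])]
18 [array([299.8, 202.2]), array([355.1, 226. ])]
31 [array([305. , 202.3]), array([350.9, 228. ])]
top [28  0 32  3 73] [335.20547945 178.76712329] [array([ 0.667, -0.036,  0.035]), array([ 0.665, -0.036,  0.045])]
top [  1  17  56  20 628] [318.83917197 204.08917197] [array([0.599, 0.005, 0.035]), array([0.598, 0.005, 0.045])]
scene [  0   3  47  34 636] [313.85534591 219.5754717 ] [array([ 0.514, -0.02 ,  0.035]), array([ 0.522, -0.024,  0.045])]
scene [ 14  17  49  34 548] [339.87043796 239.43248175] [array([0.607, 0.002, 0.035]), array([ 0.614, -0.002,  0.045])]
```

View pics/c8.png

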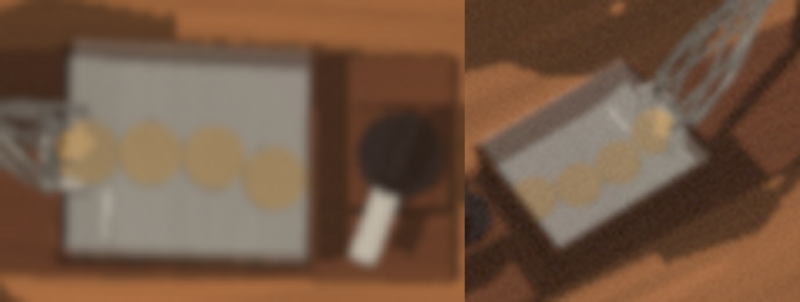

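The row covers pixels 291–347 in the top view. The last tag's centre is therefore about 16 mm inside the box wall, brass up, on the inner ramp, and it has stopped. Now I'll grip the lid.

servo_tool(
  commands=[
    [1,0,0,0,0],
    [1,0,0,0,0],
    [1,0,0,0,0],
    [1,0,0,0,0],
    [1,0,0,0,0],
    [1,0,0,0,0],
    [1,0,0,0,0],
    [1,0,0,0,0],
    [1,0,0,0,0],
  ],
)

```text
time: 35.77
eef_pos: [0.4027, 0.3411, 0.0363]
orientation: [0.0, -0.0, 1.0, 0.0]
contact_force: [-0.1, -0.6, 5.5]
opening: 0.262
grasp_force: 30.0
```

servo_tool(
  commands=[
    [1,0,0,-0.06,0],
    [1,0,0,-0.14,0],
    [1,0,0,-0.2,0],
    [1,0,0,-0.2,0],
    [1,0,0,-0.2,0],
    [1,0,0,-0.2,0],
    [1,0,0,-0.2,0],
    [1,0,0,-0.2,0],
    [1,0,0,-0.2,0],
    [1,0,0,-0.2,0],
    [1,0,0,-0.13,0],
    [1,0,0,0,0],
  ],
)

```text
time: 36.77
eef_pos: [0.4031, 0.3414, 0.3298]
orientation: [0.003, -0.0, 1.0, 0.002]
contact_force: [-0.4, 0.1, -1.5]
opening: 0.26
grasp_force: 30.0
```

servo_tool(
  commands=[
    [1,-0.08,-0.05,0,0],
    [1,-0.13,-0.09,0,0],
    [1,-0.16,-0.11,0,0],
    [1,-0.16,-0.11,0,0],
    [1,-0.16,-0.11,0,0],
    [1,-0.16,-0.11,0,0],
    [1,-0.16,-0.11,0,0],
    [1,-0.14,-0.09,0,0],
    [1,-0.1,-0.07,0,0],
    [1,-0.077,-0.047,0,0],
    [1,0,0,0,0],
    [1,0,0,0,0],
  ],
)

```text
time: 37.77
eef_pos: [0.602, 0.2057, 0.3232]
orientation: [-0.002, 0.001, 1.0, -0.0]
contact_force: [-0.5, 0.3, -0.7]
opening: 0.261
grasp_force: 30.0
```

servo_tool(
  commands=[
    [1,0,0,0.08,0],
    [1,0,0,0.06,0],
    [1,0,0,0.04,0],
    [1,0,0,0.02,0],
    [1,0,0,0,0],
    [1,0,0,0,0],
  ],
)

```text
time: 38.27
eef_pos: [0.6016, 0.2068, 0.2957]
orientation: [0.0, -0.0, 1.0, 0.0]
contact_force: [0.0, -0.1, -1.0]
opening: 0.262
grasp_force: 30.0
```

Run:
```python
from m import *
im,D=snap('scene','scene9'); P=cloud('scene',D); print('lid',blob('scene',P,D,.25,.270,.5,.7,.1,.3)); print(bot.get_obs()['eef_pos'],bot.get_obs()['contact_force'])
```

```text
lid (779, array([0.6128, 0.1895, 0.2652]), array([599.1, 203.3]), array([103.5, 101.6]), 63.0)
[0.60168826 0.20668995 0.29599195] [ 0.12871397 -0.35649181 -1.08929217]
```

servo_tool(
  commands=[
    [1,0,0.009,0.02,0],
    [1,0,0,0.02,0],
    [1,0,0,0.013,0],
    [1,0,0,0,0],
    [1,0,0,0,0],
    [1,0,0,0,0],
  ],
)

```text
time: 38.82
eef_pos: [0.6018, 0.2079, 0.2877]
orientation: [0.0, -0.0, 1.0, 0.0]
contact_force: [-1.2, 1.3, 1.4]
opening: 0.261
grasp_force: 30.0
```

servo_tool(
  commands=[
    [0.6,0,0,0,0],
    [0.5,0,0,0,0],
    [0.4,0,0,0,0],
    [0.4,0,0,0,0],
    [0.4,0,0,0,0],
    [0.4,0,0,0,0],
    [0.4,0,0,-0.1,0],
    [0.4,0,0,-0.15,0],
    [0.4,0,0,-0.1,0],
    [0.4,0,0,0,0],
    [0.4,0.15,0,0,0],
    [0.4,0.2,0,0,0],
  ],
)

```text
time: 39.82
eef_pos: [0.5496, 0.2075, 0.3377]
orientation: [-0.001, 0.0, 1.0, -0.0]
contact_force: [0.5, 0.7, 0.6]
opening: 0.602
grasp_force: 0.0
```

servo_tool(
  commands=[
    [0.4,0.2,-0.1,0,0],
    [0.4,0.2,-0.2,0,0],
    [0.4,0.2,-0.2,0,0],
    [0.4,0.2,-0.2,0,0],
    [0.4,0.2,-0.2,0,0],
    [0.4,0,-0.2,0,0],
    [0.4,0,-0.2,0,0],
    [0.4,0,-0.2,0,0],
    [0.4,0,-0.2,0,0],
    [0.4,0,0,0,0],
    [0.4,0,0,0,0],
  ],
)

```text
time: 40.73
eef_pos: [0.4011, -0.0458, 0.3392]
orientation: [-0.001, 0.001, 1.0, 0.0]
contact_force: [0.1, 0.0, -0.7]
opening: 0.604
grasp_force: 0.0
```

Run:
```python
from m import *
im={}
for n in('top','scene'):
    im[n],D=snap(n,n+'10'); P=cloud(n,D); print(n,'lid',blob(n,P,D,.25,.270,.5,.7,.1,.3),'bar',blob(n,P,D,.066,.085,.56,.65,-.145,-.085))
b=im['scene'][120:270,280:440]; a=im['top'][150:330,150:430]
cv2.imwrite(f'pics/c10.png',np.hstack([cv2.resize(b,(380,356),interpolation=2),cv2.resize(a,(420,356),interpolation=2)])[:,:,::-1]); print(bot.get_obs()['eef_pos'],bot.get_obs()['q'][5])
```

```text
top lid (1698, array([0.5971, 0.2055, 0.2586]), array([599.3, 207. ]), array([102.4, 102.6]), 29.2) bar (81, array([ 0.6031, -0.1132,  0.0762]), array([ 603.3, -113.9]), array([11.8, 41.4]), 70.3)
scene lid (942, array([0.6068, 0.1968, 0.2573]), array([599.2, 204.4]), array([100.6, 103.2]), 52.5) bar (76, array([ 0.6034, -0.118 ,  0.0751]), array([ 602.6, -116.5]), array([12.3, 43.1]), 71.0)
[ 0.40117667 -0.04438474  0.3395495 ] -1.9768154249402214
```

View pics/c10.png

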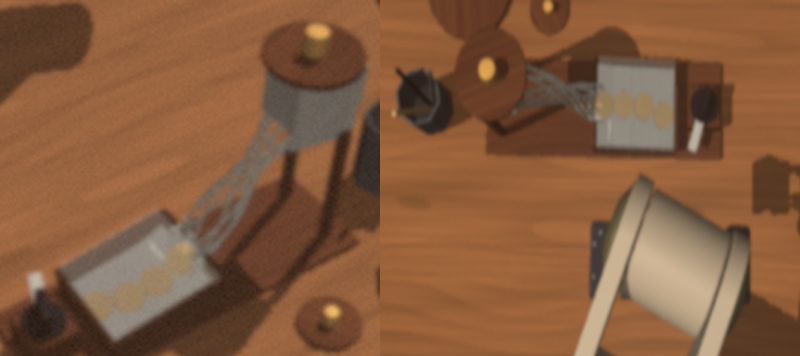

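The lid is back on at (0.599, 0.206), within about 1.5 mm of the mouth centre, and the four brass discs are unchanged. Next I'll go over the lock bar at (0.603, -0.115) and align to -19.5°.

servo_tool(
  commands=[
    [0.7,-0.1,-0.04,0,0],
    [0.7,-0.17,-0.06,0,0],
    [0.7,-0.18,-0.06,0,0],
    [0.7,-0.18,-0.06,0,0],
    [0.7,-0.18,-0.06,0,0],
    [0.7,-0.18,-0.06,0,0],
    [0.7,-0.16,-0.06,0,0],
    [0.7,-0.12,-0.04,0,0],
    [0.7,-0.076,-0.03,0,0],
    [0.7,0,0,0,0.036],
    [0.7,0,0,0,0.036],
    [0.7,0,0,0,0.036],
  ],
)

```text
time: 41.83
eef_pos: [0.6037, -0.1136, 0.3394]
orientation: [-0.0, 0.17, 0.985, 0.0]
contact_force: [-0.1, -0.5, -0.6]
opening: 0.299
grasp_force: 0.0
```

servo_tool(
  commands=[
    [0.7,0,0,0.1,0],
    [0.7,0,0,0.2,0],
    [0.7,0,0,0.2,0],
    [0.7,0,0,0.2,0],
    [0.7,0,0,0.2,0],
    [0.7,0,0,0.2,0],
    [0.7,0,0,0.2,0],
    [0.7,0,0,0.15,0],
    [0.7,0,0,0.1,0],
    [0.7,0,0,0,0],
    [0.7,0,0,0,0],
    [0.7,0,0,0,0],
  ],
)

```text
time: 42.83
eef_pos: [0.6039, -0.1148, 0.1087]
orientation: [0.001, 0.168, 0.986, -0.0]
contact_force: [1.0, 0.2, 1.1]
opening: 0.304
grasp_force: 0.0
```

servo_tool(
  commands=[
    [0.7,0,0,0.06,0],
    [0.7,0,0,0.07,0],
    [0.7,0,0,0.07,0],
    [0.7,0,0,0.04,0],
    [0.7,0,0,0,0],
    [0.7,0,0,0,0],
    [1,0,0,0,0],
    [1,0,0,0,0],
    [1,0,0,0,0],
    [1,0,0,0,0],
    [1,0,0,0,0],
  ],
)

```text
time: 43.75
eef_pos: [0.6037, -0.115, 0.072]
orientation: [0.001, 0.169, 0.986, 0.0]
contact_force: [2.8, 4.7, 1.4]
opening: 0.134
grasp_force: 30.0
```

servo_tool(
  commands=[
    [1,0,0,0.015,0],
    [1,0,0,0.015,0],
    [1,0,0,0.015,0],
    [1,0,0,0.015,0],
    [1,0,0,0,0],
    [1,0,0,0,0],
  ],
)

```text
time: 44.25
eef_pos: [0.6038, -0.115, 0.0635]
orientation: [0.001, 0.169, 0.986, 0.0]
contact_force: [1.6, 5.8, 6.3]
opening: 0.132
grasp_force: 30.0
```

servo_tool(
  commands=[
    [1,0,0,0.006,0],
    [1,0,0,0,0.038],
    [1,0,0,0,0.038],
    [1,0,0,0,0.038],
    [1,0,0,0,0.038],
    [1,0,0,0,0.038],
    [1,0,0,0,0.038],
    [1,0,0,0,0.038],
    [1,0,0,0,0.038],
    [1,0,0,0,0.038],
    [1,0,0,0,0.038],
    [1,0,0,0,0],
  ],
)

```text
time: 45.25
eef_pos: [0.6011, -0.1169, 0.062]
orientation: [-0.001, 0.696, 0.718, -0.003]
contact_force: [-11.5, -5.9, 8.5]
opening: 0.135
grasp_force: 30.0
```

```bash
python3 -c "
from h import *
o=bot.get_obs();print(o['eef_pos'],o['contact_force'],o['ft_torque'],o['orientation'],o['q'])"
```

```text
[ 0.60113884 -0.11686279  0.06197538] [-11.49737132  -5.94959087   8.54773852] [-0.91750199  1.92710399  0.00433561] [-0.00124766  0.69589041  0.71814206 -0.00263858] [-0.38354383  0.68032435  1.36754252 -0.00443542  1.09802876 -0.41298569]
```

servo_tool(
  commands=[
    [1,-0.003,-0.008,0,0.015],
    [1,0,0,0,0.015],
    [1,0,0,0,0.01],
    [1,0,0,0,0],
    [1,0,0,0,0],
  ],
)

```text
time: 45.67
eef_pos: [0.6008, -0.1169, 0.0622]
orientation: [-0.0, 0.737, 0.676, -0.002]
contact_force: [-8.0, -2.8, 7.6]
opening: 0.133
grasp_force: 30.0
```

```bash
python3 -c "
from h import *
o=bot.get_obs();print(o['eef_pos'],o['contact_force'],o['ft_torque'],o['orientation'])"
```

```text
[ 0.60078707 -0.11690889  0.06221922] [-7.9537686  -2.75183699  7.59371292] [-0.47622918  1.38812161  0.5443867 ] [-4.02000314e-04  7.37090005e-01  6.75791961e-01 -1.84110709e-03]
```

The stop has been reached: a reaction torque shows at about 76° of turn. Now I'll let go and rise.

servo_tool(
  commands=[
    [0.85,0,0,0,0],
    [0.75,0,0,0,0],
    [0.65,0,0,0,0],
    [0.65,0,0,0,0],
    [0.65,0,0,0,0],
    [0.65,0,0,-0.1,0],
    [0.65,0,0,-0.2,0],
    [0.65,0,0,-0.2,0],
    [0.65,0,0,-0.2,0],
    [0.65,0,0,-0.2,0],
    [0.65,0.0,0,-0.2,0],
    [0.65,0,0,0,0],
  ],
)

```text
time: 46.67
eef_pos: [0.6033, -0.1166, 0.2324]
orientation: [0.004, 0.737, 0.675, 0.002]
contact_force: [-0.5, -0.0, 0.4]
opening: 0.351
grasp_force: 0.0
```

servo_tool(
  commands=[
    [0.65,0,-0.1,0,0],
    [0.65,0,-0.2,0,0],
    [0.65,0,-0.2,0,0],
    [0.65,0,-0.2,0,0],
    [0.65,0,-0.2,0,0],
    [0.65,0,-0.2,0,0],
    [0.65,0,-0.2,0,0],
    [0.65,0,-0.1,0,0],
    [0.65,0,0,0,0],
    [0.65,0,0,0,0],
  ],
)

```text
time: 47.5
eef_pos: [0.3928, -0.0977, 0.2266]
orientation: [0.0, 0.738, 0.675, -0.0]
contact_force: [1.0, 0.7, -0.8]
opening: 0.353
grasp_force: 0.0
```

Run:
```python
from m import *
im={}
for n in('top','scene'):
    im[n],D=snap(n,n+'11'); P=cloud(n,D); print(n,'lid',blob(n,P,D,.25,.270,.5,.7,.1,.3),'bar',blob(n,P,D,.060,.085,.56,.65,-.145,-.085))
b=im['scene'][120:270,270:430]; a=im['top'][130:310,150:430]
cv2.imwrite(f'pics/c11.png',np.hstack([cv2.resize(b,(380,356),interpolation=2),cv2.resize(a,(420,356),interpolation=2)])[:,:,::-1]); print(bot.get_obs()['eef_pos'])
```

```text
top lid (1692, array([0.5972, 0.2056, 0.2586]), array([599.5, 207.1]), array([103.4, 101.6]), 65.1) bar (86, array([ 0.6021, -0.1135,  0.0699]), array([ 603.1, -113.9]), array([40.7, 12.8]), 85.1)
scene lid (940, array([0.6069, 0.1966, 0.2573]), array([597.3, 205.8]), array([100.5, 106.2]), 51.9) bar (100, array([ 0.6048, -0.1173,  0.0691]), array([ 603., -117.]), array([41.2, 13.6]), 86.9)
[ 0.39375581 -0.09784164  0.22651336]
```

View pics/c11.png

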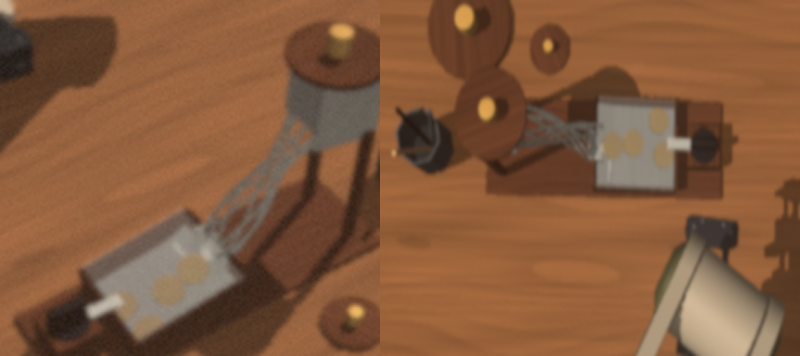

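The latch arm lies over the box. The knob has stayed 6 mm down and is turned about 75°. All four tags are brass side up on the box floor, and the lid is centred. I'll hand the job in.

```bash
python3 -c "
from h import *
print(bot.sign_off())"
```

```text
the job is handed in; nothing more can be done
None
```

The job is handed in: all four tags are in the catch box paper face down, the lid is back within about 1.5 mm of the mouth's centre, and the knob has stayed down and locked; my first grip on the lid missed and shifted it about 2 mm before I lifted it off.

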